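# Lay out the coffee things on the stone slab

### The job

Lay out coffee on the black stone slab: lay the small wooden coaster flat in the middle of the slab, midway between the glass biscuit jar and the square tin, and stand the cup upright in the middle of the coaster. Stand the steel shaker straight behind the biscuit jar (on the side away from the robot) and the sugar pot straight in front of the square tin (on the robot's side), both upright on the slab, in line with the slab's sides and with a gap of about 3 cm to their neighbour. Leave the red-capped spice jar and the tumbler alone.

Things in the scene. Friction and masses are not known exactly. Their poses are not given: they have to be found in the camera images.
- slab: Black stone slab, fixed to the counter, 270 (its x) by 340 (its y) by 15 mm thick. Origin: centre of its underside, on the counter; its top is 15 mm above that. Its x axis points away from the robot and its y axis to the robot's left, both turned by its yaw of at most 0.25 rad.
- biscuit_jar: Low round glass jar of biscuits with a cork top, 72 mm across, 62 mm tall, fixed on the slab halfway front to back, 115 mm left or right of the slab's centre (the tin is on the other side). Origin: centre of its underside, on the slab's top. Axes parallel to the slab's.
- tea_tin: Square metal tin with a bright flat lid, 72 by 72 by 60 mm tall, fixed on the slab 115 mm from its centre, opposite the biscuit jar. Origin: centre of its underside, on the slab's top. Axes parallel to the slab's.
- coaster: Small loose oblong wooden coaster, 90 (its x) by 60 (its y) by 10 mm thick, lying flat on the counter. Origin: centre of its underside. About 50 g.
- cup: White coffee cup with one handle, standing on the counter: 60 mm across at the rim, 60 mm tall, open at the top, with the handle on its +y side reaching to about 50 mm from the axis; the wall is clear along its x axis, where it is 60 mm wide. Origin: centre of its underside. About 160 g.
- shaker: Slim steel shaker, a plain upright cylinder 44 mm across with a dark domed lid, 90 mm tall in all (straight wall up to 74 mm). Origin: centre of its underside. About 170 g.
- sugar_pot: Squat round white sugar pot with a white lid and a small pale wooden ball knob, 58 mm across the body (widest from 10 to 32 mm up), 57 mm tall with the knob; the lid is fixed on. Origin: centre of its underside. About 220 g.
- spice_jar: Bystander: loose glass spice jar with a red cap, 42 mm across, 105 mm tall, at the left of the counter. Origin: centre of its underside.
- tumbler: Bystander: loose drinking glass, 68 mm across, 95 mm tall, at the right of the counter. Origin: centre of its underside.
Mind the look-alikes: they are no part of the job. What is shaped like the shaker but blue, pink or purple is not meant.

How it is judged:
By the outcome, as a careful person would: the job done as asked, in the order asked, and still so for the second after the job is handed in, with the robot touching nothing.
It also fails if it takes over 112 s, if anything falls off the work surface, if the arm or the gripper's body presses on something with over 40 N, if the wrist force passes 120 N, or if a joint passes its speed limit or range.

### The arm

A 7-joint arm with a two-finger parallel gripper is mounted at the origin on the work surface. World frame = base frame: x ahead of the robot, y to its left, z up, the work surface at z = 0. Lengths are in m, angles in rad, forces in N, time in s.
With the tool pointing down it reaches from about 0.4 to 0.85 m from the base axis. Payload 4.5 kg.
Tool frame: the origin (TCP) lies on the centre line of the jaws, within the pads' length; the fingertips stand r.tips_ahead ahead of it and the grasp point (between the pads) is the TCP (r.tips_ahead is the distance from the TCP to the fingertips, in m); z points along the fingers, y is the direction in which the jaws open and shut (so a half turn about z gives the same grasp; the last joint's range is limited). The gripper opens to 88 mm and grips with 3 to 60 N. Pads are 18 mm wide; open, the fingers measure 123 mm over their backs; the gripper's body (75 mm by 187 mm) begins 45 mm behind the grasp point.
Start: joints at [1.149, 0.689, -0.195, 1.565, 0.157, 0.902, -0.215], TCP at [0.275, -0.561, 0.258] pointing down, gripper open.
Joint ranges: [-3.01, 3.01], [-0.46, 2.08], [-1.47, 1.51], [0.13, 2.56], [-1, 4.14], [0.04, 2.09], [-2.66, 2.66]. Speed limits (rad/s): [2.57, 2.57, 3.14, 3.14, 3.14, 3.14, 3.14].

### API

Orientations are given as a unit quaternion [x, y, z, w].
In Python, from plant import r gives the robot as it stands.
- The arm moves only by the shell command python3 -m inch 'ROWS' [FORCE]. ROWS is JSON, a list of rows, each a list of 5 numbers: the shift along the world's x, y, z in units of 25 mm (1.0 is 25 mm), then the turn about the world's z in units of 6 degrees (1.0 is 6 degrees), then the finger opening in mm, from 0 to 88.1. A call has 1 to 5 rows; each row shifts and turns the commanded pose from where the row before left it; what a row does not reach is not made up. A row lasts 1/10 s, in which the tool goes at most 50 mm and 8.59 degrees, less where a joint would pass 70% of its speed; a pose out of reach is approached as far as the arm can. A call is refused whole if a number of a shift passes 1 or a number of a turn 1, either way. A call with a gripper value outside its range is refused whole. The fingers move at their own pace and stop on an object; FORCE is the grip in N (left out, the last holds). Time passes only in rows, so rows that do not move let the fingers close. It gives the time, the measured TCP pose, the force and the opening at its end, in the units of the state.
- r.get_state(): the state, without advancing time (a new reading comes with each control period).
- r.snapshot(name): name is "scene" or "top" or "wrist"; returns a dict with "pixels" (384x512x3 uint8, red, green, blue), "range_z" (384x512 float32, m along the optical axis (not along the pixel's ray), 0 where there is no reading), "K" (3x3 intrinsics, pixels), "k1" (the pictures are not rectified: a ray, as slopes to the right and down, at radius r is drawn at 1 + k1 r^2 times it, then the intrinsics apply), "position" and "attitude" of the camera in the world. Camera axes: x right, y up, looking along -z (the intrinsics and any distortion apply to the point x, -y, -z); pixel columns grow to the right and rows downward; lengths in m; the calibration is good to about 2 mm. A picture is of the moment at which its call begins.
- r.finish_job(): hands the job in, once; it reports no verdict.
The state is a dict: "clock": time; "q": joint angles; "qd": joint speeds; "joint_torque": joint torques, N m; "tool_pos": TCP position; "eef_rot": TCP orientation; "contact_force": force on the tool from outside, world axes, zero at the start; "moment": the same for the moment, N m; "opening": opening from 0.0 (shut) to 1.0 (fully open).
Only numpy, scipy, OpenCV 4.12 (cv2) and the standard library are available. Lean on these libraries where they do the work, as an engineer would, in place of code of your own. Each camera call takes 0.05 s, during which the arm holds its last target. There are 200 camera calls.

## Working session

There is one attempt and no reset: what is moved stays moved. The work goes in short steps, Python scripts to look and compute and a shell command to move; the robot and the scene stay as the last step left them, time stands still between calls to the robot, and variables do not carry over. Pictures are saved under pics/ and viewed, about 12 in all and at most 16, crops included, and the job is handed in when it is done.

```bash
ls; mkdir -p pics; python3 - <<'E'
from plant import r
import cv2,numpy as np,pickle
s=r.get_state();print({k:np.round(v,3) for k,v in s.items()},r.tips_ahead)
for n in ["scene","top"]:
    d=r.snapshot(n);pickle.dump(d,open(f"{n}0.pkl","wb"));cv2.imwrite(f"pics/{n}0.png",cv2.resize(d["pixels"][:,:,::-1],(800,600)))
    print(n,d["K"],d["k1"],d["position"],d["attitude"])
E
```

```text
pics
{'clock': np.float64(0.0), 'q': array([ 1.149,  0.69 , -0.194,  1.566,  0.157,  0.902, -0.215]), 'qd': array([ 0.002,  0.001,  0.001,  0.001,  0.   , -0.001,  0.001]), 'joint_torque': array([ 0.0000e+00, -5.2756e+01, -1.2670e+00, -1.5343e+01, -5.3000e-02,
        6.0000e-03,  0.0000e+00]), 'tool_pos': array([ 0.275, -0.561,  0.257]), 'eef_rot': array([ 0.974,  0.226, -0.   , -0.001]), 'contact_force': array([ 0.684, -0.585, -0.181]), 'moment': array([0.005, 0.021, 0.01 ]), 'opening': np.float64(0.998)} 0.019
scene [[404.4681933    0.         255.25552966]
 [  0.         404.4681933  187.9458674 ]
 [  0.           0.           1.        ]] -0.12542138979992407 [ 1.12987484 -0.53505211  1.01893223] [0.30850179 0.1388096  0.36883558 0.86574757]
top [[351.85724425   0.         254.94273937]
 [  0.         351.85724425 189.98449932]
 [  0.           0.           1.        ]] -0.049770627349035826 [ 0.32265483 -0.0123492   1.20531994] [ 0.06606518 -0.0647868  -0.6981913   0.70990631]
```

View pics/top0.png

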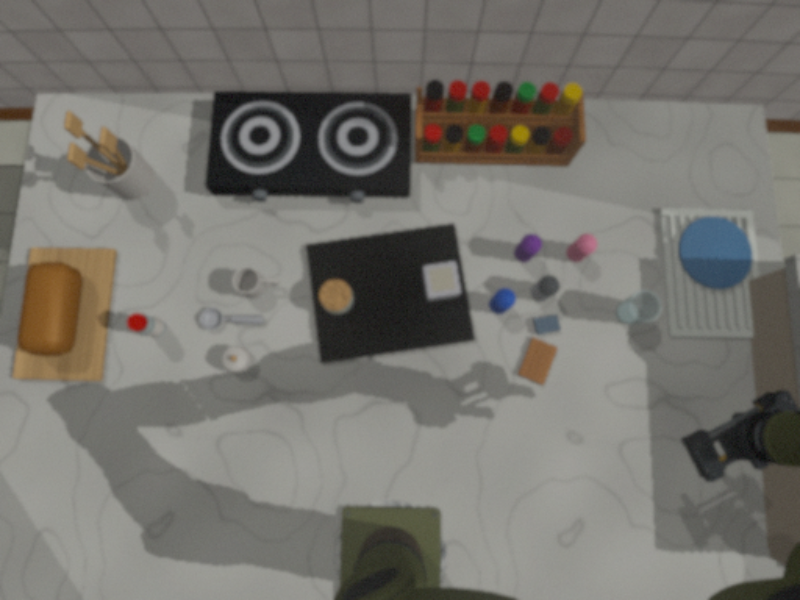

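View pics/scene0.png

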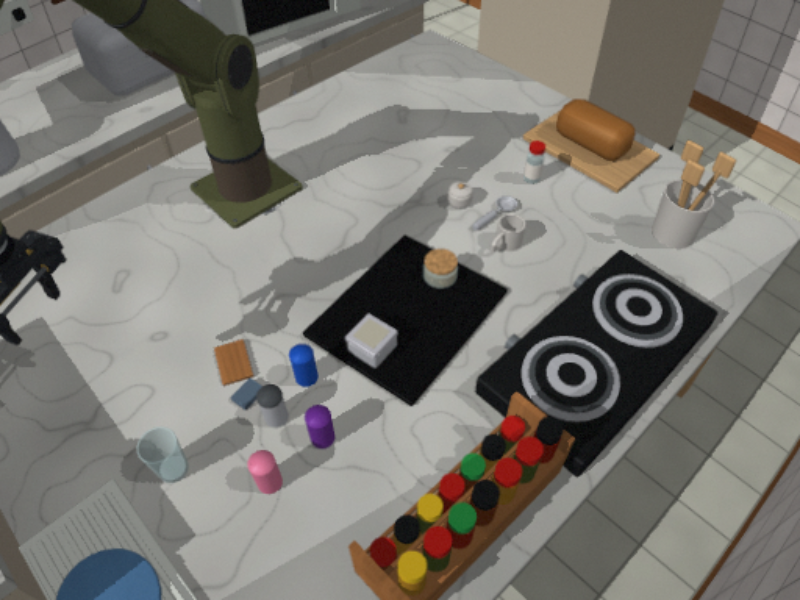

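Top view: slab centre about (390,293), jar on its left (336,296), tin on its right (441,280), coaster (537,361), cup (247,281), sugar pot (236,358). Shaker candidates are the cylinders at (547,287) grey with a dark lid, (503,300) blue, (530,246) purple and (582,246) pink. The grey steel one fits the description. A blue-grey small block (546,324) and a measuring spoon (230,320) are distractors.

```bash
cat > h.py <<'E'
import numpy as np,cv2,pickle
from scipy.spatial.transform import Rotation as R
def undist(d,uv):
    K=np.array(d["K"]);D=np.array([d["k1"],0,0,0,0.]);
    return cv2.undistortPoints(np.asarray(uv,float).reshape(-1,1,2),K,D).reshape(-1,2)
def rays(d,uv):
    s=undist(d,uv);return R.from_quat(d["attitude"]).apply(np.c_[s[:,0],-s[:,1],-np.ones(len(s))])
def plane(d,uv,z):
    v=rays(d,uv);p=np.array(d["position"]);return p+v*((z-p[2])/v[:,2])[:,None]
def cloud(d):
    h,w=d["range_z"].shape;u,v=np.meshgrid(np.arange(w),np.arange(h))
    P=np.array(d["position"])+rays(d,np.c_[u.ravel(),v.ravel()])*d["range_z"].reshape(-1,1)
    P=P.reshape(h,w,3);P[d["range_z"]==0]=np.nan;return P
def hsv(d): return cv2.cvtColor(d["pixels"],cv2.COLOR_RGB2HSV)
E
python3 - <<'E'
from h import *
for n in ["top","scene"]:
    d=pickle.load(open(n+"0.pkl","rb"));P=cloud(d);H=hsv(d)
    # slab: dark & z ~15mm
    m=((H[...,2]<60)&(np.abs(P[...,2]-.015)<.012)&(np.abs(P[...,0]-.5)<.25)&(np.abs(P[...,1])<.3)).astype(np.uint8)
    k,l,st,c=cv2.connectedComponentsWithStats(m);i=1+st[1:,4].argmax();
    uv=np.argwhere(l==i)[:,::-1].astype(np.float32)
    w=plane(d,uv,.015)[:,:2].astype(np.float32);rc=cv2.minAreaRect(w*1000);print(n,"slab",rc,np.median(P[l==i],0).round(3))
    # standing things
    m=((P[...,2]>.02)&(P[...,2]<.13)&(P[...,0]>.3)&(P[...,0]<.75)&(np.abs(P[...,1])<.6)).astype(np.uint8)
    m=cv2.morphologyEx(m,cv2.MORPH_OPEN,np.ones((2,2)))
    k,l,st,c=cv2.connectedComponentsWithStats(m)
    for i in range(1,k):
        if st[i,4]<25: continue
        Q=P[l==i];t=Q[Q[:,2]>np.percentile(Q[:,2],60)]
        print(c[i].round(0)*800/512,st[i,4],"med",np.median(Q,0).round(3),"topctr",((t.min(0)+t.max(0))/2).round(3),"zmax",np.percentile(Q[:,2],97).round(3),np.median(d["pixels"][l==i],0))
    # coaster: orange low
    m=((H[...,0]<18)&(H[...,1]>100)&(np.abs(P[...,2]-.01)<.012)&(P[...,0]<.5)&(P[...,0]>.3)).astype(np.uint8)
    k,l,st,c=cv2.connectedComponentsWithStats(m);i=1+st[1:,4].argmax()
    w=plane(d,np.argwhere(l==i)[:,::-1],.01)[:,:2].astype(np.float32);print("coaster",cv2.minAreaRect(w*1000),st[i])
E
```

```text
top slab ((557.88525390625, 13.944900512695312), (263.2499694824219, 332.8697509765625), 9.751206398010254) [0.543 0.018 0.014]Traceback (most recent call last):
  File "<stdin>", line 16, in <module>
    return umr_minimum(a, axis, None, out, keepdims, initial, where)
ValueError: zero-size array to reduction operation minimum which has no identity
```

```bash
python3 - <<'E'
from h import *
for n in ["top","scene"]:
    d=pickle.load(open(n+"0.pkl","rb"));P=cloud(d);H=hsv(d)
    m=((H[...,2]<60)&(np.abs(P[...,2]-.015)<.012)&(np.abs(P[...,0]-.5)<.25)&(np.abs(P[...,1])<.3)).astype(np.uint8)
    k,l,st,c=cv2.connectedComponentsWithStats(m);i=1+st[1:,4].argmax();
    uv=np.argwhere(l==i)[:,::-1].astype(np.float32)
    w=plane(d,uv,.015)[:,:2].astype(np.float32);rc=cv2.minAreaRect(w*1000);print(n,"slab",rc)
    m=((P[...,2]>.02)&(P[...,2]<.13)&(P[...,0]>.3)&(P[...,0]<.75)&(np.abs(P[...,1])<.6)).astype(np.uint8)
    k,l,st,c=cv2.connectedComponentsWithStats(m)
    for i in range(1,k):
        if st[i,4]<25: continue
        Q=P[l==i];t=Q[Q[:,2]>=np.percentile(Q[:,2],60)]
        print((c[i]*800/512).round(0),st[i,4],"med",np.median(Q,0).round(3),"topctr",((t.min(0)+t.max(0))/2).round(3),"zmax",np.percentile(Q[:,2],97).round(3),np.median(d["pixels"][l==i],0))
    m=((H[...,0]<18)&(H[...,1]>100)&(np.abs(P[...,2]-.01)<.012)&(P[...,0]<.5)&(P[...,0]>.3)).astype(np.uint8)
    k,l,st,c=cv2.connectedComponentsWithStats(m);i=1+st[1:,4].argmax()
    w=plane(d,np.argwhere(l==i)[:,::-1],.01)[:,:2].astype(np.float32);print("coaster",cv2.minAreaRect(w*1000),st[i])
E
```

```text
top slab ((557.88525390625, 13.944900512695312), (263.2499694824219, 332.8697509765625), 9.751206398010254)
[528. 247.] 206 med [ 0.647 -0.282  0.082] topctr [ 0.653 -0.288  0.089] zmax 0.091 [ 87.  59. 104.]
[583. 247.] 223 med [ 0.65  -0.401  0.081] topctr [ 0.654 -0.409  0.088] zmax 0.091 [138.  92. 105.]
[440. 279.] 494 med [ 0.577 -0.098  0.059] topctr [ 0.578 -0.099  0.063] zmax 0.064 [145. 142. 131.]
[251. 281.] 206 med [0.57  0.312 0.05 ] topctr [0.57  0.307 0.058] zmax 0.061 [135. 132. 128.]
[545. 287.] 194 med [ 0.56  -0.317  0.082] topctr [ 0.566 -0.322  0.089] zmax 0.091 [77. 78. 78.]
[335. 295.] 387 med [0.538 0.127 0.061] topctr [0.543 0.129 0.065] zmax 0.066 [139. 111.  75.]
[502. 299.] 198 med [ 0.532 -0.224  0.083] topctr [ 0.534 -0.229  0.09 ] zmax 0.09 [ 49.  73. 122.]
[640. 307.] 404 med [ 0.524 -0.529  0.067] topctr [ 0.522 -0.518  0.088] zmax 0.096 [109. 116. 113.]
[145. 324.] 260 med [0.468 0.517 0.08 ] topctr [0.47  0.527 0.105] zmax 0.108 [143.  111.5 107.5]
[236. 358.] 251 med [0.403 0.332 0.043] topctr [0.407 0.338 0.051] zmax 0.054 [151. 148. 142.]
coaster
[... 650 characters left out ...]
7  0.058] topctr [ 0.582 -0.101  0.062] zmax 0.063 [167. 163. 150.]
[302. 361.] 333 med [ 0.548 -0.237  0.077] topctr [ 0.537 -0.233  0.087] zmax 0.09 [ 26.  64. 140.]
[271. 403.] 346 med [ 0.578 -0.33   0.078] topctr [ 0.569 -0.326  0.087] zmax 0.09 [76.  79.  82.5]
[319. 424.] 375 med [ 0.667 -0.295  0.08 ] topctr [ 0.658 -0.292  0.088] zmax 0.09 [ 85.  40. 114.]
[161. 452.] 742 med [ 0.514 -0.521  0.069] topctr [ 0.523 -0.521  0.087] zmax 0.095 [130. 145. 144.]
[263. 469.] 398 med [ 0.67  -0.413  0.081] topctr [ 0.661 -0.411  0.087] zmax 0.089 [169.  96. 120.]
coaster ((416.1909484863281, -316.2865905761719), (58.84355926513672, 91.86058807373047), 67.26692962646484) [137 217  25  29 487]
```

```bash
python3 - <<'E'
from h import *
for n in ["top","scene"]:
    d=pickle.load(open(n+"0.pkl","rb"));P=cloud(d);H=hsv(d)
    m=((H[...,0]<18)&(H[...,1]>90)&(np.abs(P[...,2]-.01)<.012)&(np.abs(P[...,0]-.42)<.08)&(np.abs(P[...,1]+.315)<.08)).astype(np.uint8)
    k,l,st,c=cv2.connectedComponentsWithStats(m);i=1+st[1:,4].argmax()
    w=plane(d,np.argwhere(l==i)[:,::-1],.01)[:,:2].astype(np.float32);print(n,"coaster",cv2.minAreaRect(w*1000),w.mean(0).round(4))
    # tin lid rect
    m=(P[...,2]>.056)&(np.abs(P[...,0]-.58)<.06)&(np.abs(P[...,1]+.1)<.06)
    print("tin",cv2.minAreaRect(P[m][:,:2].astype(np.float32)*1000),np.median(P[m][:,2]))
    m=(P[...,2]>.056)&(np.abs(P[...,0]-.543)<.05)&(np.abs(P[...,1]-.127)<.05)
    print("jar",cv2.minEnclosingCircle(P[m][:,:2].astype(np.float32)*1000),np.median(P[m][:,2]))
    # cup: points in rim z>.05
    m=(P[...,2]>.02)&(np.abs(P[...,0]-.57)<.06)&(np.abs(P[...,1]-.31)<.07);Q=P[m]
    y,x=np.where(m);print("cup bbox px",x.min(),x.max(),y.min(),y.max())
    t=Q[Q[:,2]>.055];print("cup rim",t.min(0).round(3),t.max(0).round(3),"xall",Q[:,:2].min(0).round(3),Q[:,:2].max(0).round(3))
T=pickle.load(open("top0.pkl","rb"))["pixels"];S=pickle.load(open("scene0.pkl","rb"))["pixels"]
def c(I,x,y,w=66,h=50): return cv2.resize(I[y:y+h,x:x+w],(396,300),interpolation=2)
o=np.vstack([np.hstack([c(T,316,150,84,64),c(T,128,164)]),np.hstack([c(S,140,205,84,64),c(S,285,105)])])
cv2.imwrite("pics/crop1.png",o[:,:,::-1])
E
```

```text
top coaster ((411.11431884765625, -311.8027648925781), (56.49117660522461, 84.62606048583984), 67.8054428100586) [ 0.4111 -0.3118]
tin ((579.9413452148438, -97.80000305175781), (71.92919158935547, 71.33307647705078), 10.199760437011719) 0.0597423483322197
jar ((542.206298828125, 128.60726928710938), 34.12175369262695) 0.06163808096928203
cup bbox px 149 179 171 189
cup rim [0.542 0.289 0.055] [0.598 0.348 0.064] xall [0.542 0.253] [0.598 0.348]
scene coaster ((416.108154296875, -316.3997802734375), (59.1982536315918, 92.44267272949219), 67.79637145996094) [ 0.417  -0.3168]
tin ((580.819091796875, -101.15887451171875), (71.0698013305664, 74.16918182373047), 9.432574272155762) 0.059848471167829875
jar ((543.0033569335938, 127.92555236816406), 35.87975311279297) 0.06080012267574619
cup bbox px 315 335 137 160
cup rim [0.543 0.286 0.055] [0.602 0.348 0.063] xall [0.543 0.251] [0.603 0.348]
```

View pics/crop1.png

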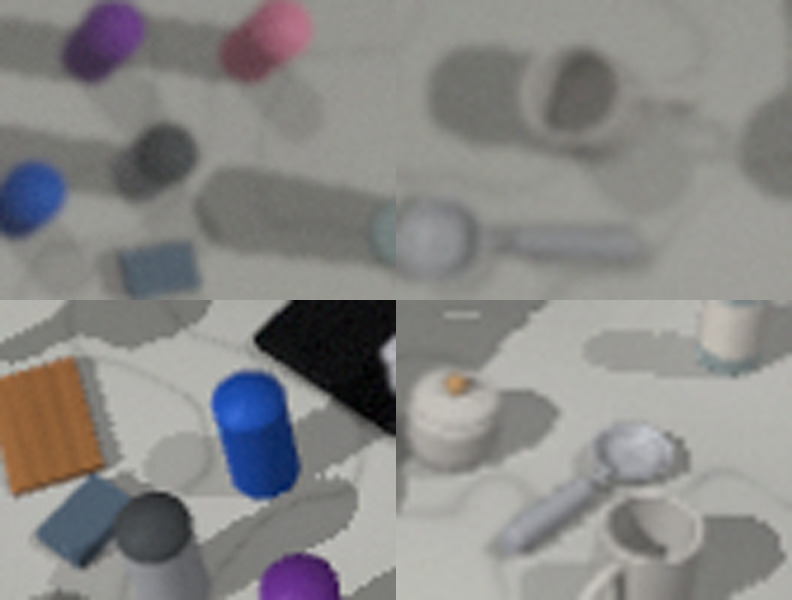

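The steel shaker is the grey cylinder with the dark dome, crop (155,155); the blue, purple and pink ones are look-alikes. The orange oblong is the coaster and the blue-grey block is not. The cup handle points to world -y. Now moving to hover over the coaster.

```bash
python3 -m inch '[[0.556,0.986,-0.4,-0.8,75],[0.556,0.986,-0.4,-0.8,75],[0.556,0.986,-0.4,-0.8,75],[0.556,0.986,-0.4,-0.8,75],[0.556,0.986,-0.4,-0.8,75]]' 20
python3 -m inch '[[0.556,0.986,-0.6,-0.8,75],[0.556,0.986,-0.6,-0.8,75],[0.556,0.986,-0.6,-0.8,75],[0.556,0.986,-0.6,-0.8,75],[0.556,0.986,-0.6,-0.8,75]]'
python3 -m inch '[[0,0,0,0,75],[0,0,0,0,75]]'
python3 - <<'E'
from h import *
from plant import r
s=r.get_state();print(s["q"].round(2),R.from_quat(s["eef_rot"]).apply([0,1,0]).round(3))
d=r.snapshot("wrist");pickle.dump(d,open("w1.pkl","wb"));cv2.imwrite("pics/w1.png",d["pixels"][:,:,::-1])
print(d["position"],d["attitude"])
P=cloud(d);H=hsv(d)
m=((H[...,0]<20)&(H[...,1]>90)&(P[...,2]<.025)).astype(np.uint8)
k,l,st,c=cv2.connectedComponentsWithStats(m);i=1+st[1:,4].argmax()
w=plane(d,np.argwhere(l==i)[:,::-1],.01)[:,:2].astype(np.float32);print("coaster",cv2.minAreaRect(w*1000),st[i])
E
```

```text
clock: 0.6
tool_pos: [0.3449, -0.4367, 0.2071]
eef_rot: [1.0, 0.017, -0.0, -0.0]
contact_force: [0.9, -0.4, -0.4]
opening: 0.851
clock: 1.1
tool_pos: [0.4145, -0.3136, 0.132]
eef_rot: [0.981, -0.192, -0.0, 0.0]
contact_force: [-0.1, 0.1, -0.1]
opening: 0.847
clock: 1.3
tool_pos: [0.4142, -0.3143, 0.1324]
eef_rot: [0.982, -0.189, -0.001, -0.0]
contact_force: [-0.7, -0.8, -0.2]
opening: 0.851
[ 0.51  0.76  0.08  2.   -0.14  0.39 -1.25] [-0.37  -0.929  0.   ]
[ 0.49089334 -0.34472009  0.25816109] [ 0.08990646 -0.13279214  0.81689567 -0.5540438 ]
coaster ((414.33111572265625, -313.92889404296875), (58.62209701538086, 87.85645294189453), 67.74919128417969) [ 223  138   68   92 5870]
```

View pics/w1.png

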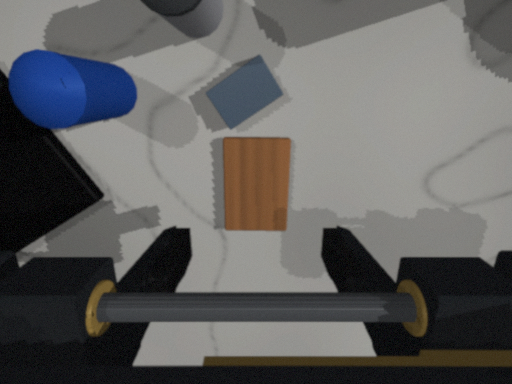

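The wrist view shows the orange coaster at (256,184), lying between the jaw lines. Its position agrees with the estimate to about 1 mm. Descending and gripping.

```bash
python3 -m inch '[[0,0,-0.9,0,75],[0,0,-0.9,0,75],[0,0,-0.9,0,75],[0,0,-0.9,0,75],[0,0,-0.78,0,75]]' 20
python3 -m inch '[[0,0,0,0,50],[0,0,0,0,50],[0,0,0,0,50],[0,0,0,0,50],[0,0,0,0,50]]' 20
python3 -m inch '[[0,0,0,0,50],[0,0,0.2,0,50],[0,0,0.8,0,50],[0,0,0.9,0,50],[0,0,0.9,0,50]]'
```

```text
clock: 1.85
tool_pos: [0.4134, -0.3169, 0.0228]
eef_rot: [0.982, -0.191, 0.0, 0.001]
contact_force: [0.2, -0.6, -0.5]
opening: 0.854
clock: 2.35
tool_pos: [0.4145, -0.315, 0.0241]
eef_rot: [0.982, -0.19, 0.001, 0.0]
contact_force: [0.2, 0.9, -0.5]
opening: 0.675
clock: 2.85
tool_pos: [0.4139, -0.3145, 0.0941]
eef_rot: [0.982, -0.19, -0.0, -0.0]
contact_force: [-0.2, -0.6, -0.1]
opening: 0.674
```

```bash

python3 -m inch '[[0,0.2,0.8,0.97,50],[0.1,0.4,0.8,0.97,50],[0.27,0.62,0.8,0.97,50],[0.3,0.62,0.3,0.97,50],[0.3,0.62,0,0.97,50]]'
python3 -m inch '[[0.3,0.62,0,0.97,50],[0.3,0.62,0,0.97,50],[0.3,0.62,0,0.97,50],[0.3,0.62,0,0.97,50],[0.3,0.62,0,0.97,50]]'
python3 -m inch '[[0.3,0.66,0,0.97,50],[0.3,0.66,0,0.97,50],[0.3,0.66,0,0.97,50],[0.3,0.66,0,0.97,50],[0.3,0.66,0,0.97,50]]'
python3 -m inch '[[0.3,0.72,0,0.97,50],[0.3,0.72,0,0.97,50],[0.3,0.72,0,0.97,50],[0.3,0.72,0,0.97,50],[0.3,0.72,0,0.97,50]]'
python3 -m inch '[[0,0,0,0.6,50],[0,0,0,0,50],[0,0,0,0,50]]'
python3 - <<'E'
from h import *
from plant import r
s=r.get_state();print(s["q"].round(2),R.from_quat(s["eef_rot"]).apply([0,1,0]).round(3),s["tool_pos"])
d=r.snapshot("wrist");pickle.dump(d,open("w2.pkl","wb"));cv2.imwrite("pics/w2.png",d["pixels"][:,:,::-1])
d=r.snapshot("top");pickle.dump(d,open("top1.pkl","wb"))
E
```

```text
clock: 3.35
tool_pos: [0.4391, -0.253, 0.1624]
eef_rot: [0.998, 0.065, 0.001, 0.001]
contact_force: [-0.1, -0.3, -0.1]
opening: 0.675
clock: 3.85
tool_pos: [0.4759, -0.1751, 0.1611]
eef_rot: [0.95, 0.314, -0.0, 0.0]
contact_force: [-0.0, -0.5, -1.3]
opening: 0.676
clock: 4.35
tool_pos: [0.5134, -0.0927, 0.161]
eef_rot: [0.84, 0.542, -0.0, 0.0]
contact_force: [0.3, 0.2, -0.0]
opening: 0.676
clock: 4.85
tool_pos: [0.5508, -0.0028, 0.161]
eef_rot: [0.677, 0.736, -0.0, 0.0]
contact_force: [-0.2, -0.8, -0.1]
opening: 0.678
clock: 5.15
tool_pos: [0.5505, -0.0039, 0.1608]
eef_rot: [0.656, 0.755, -0.001, 0.0]
contact_force: [-0.2, 1.0, -0.5]
opening: 0.678
[ 0.16  0.75 -0.39  1.87  0.47  0.61 -0.4 ] [ 0.99   0.139 -0.001] [ 0.55049497 -0.00390501  0.16077501]
```

View pics/w2.png

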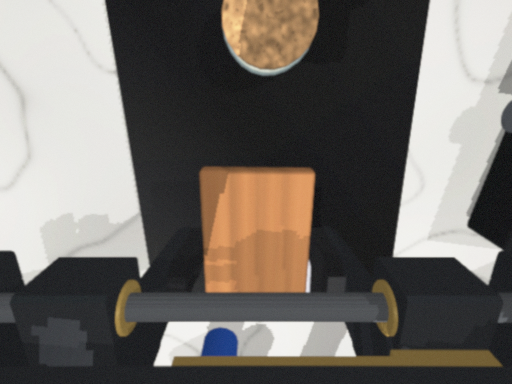

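The wrist view shows the coaster held at (258,225), the jar top at (270,30), and the slab's two long edges at columns about 130 and 410. I'll measure the slab frame from these.

```bash
python3 - <<'E'
from h import *
d=pickle.load(open("w2.pkl","rb"));P=cloud(d);H=hsv(d)
m=((H[...,2]<70)).astype(np.uint8)
L=[];Rr=[]
for v in range(5,205,3):
    row=m[v];xs=np.where(row[80:450])[0]+80
    L.append((xs.min()-.5,v));
    run=xs[xs<450]; Rr.append((run.max()+.5,v))
for n,e in(("L",L),("R",Rr)):
    w=plane(d,e,.015)[:,:2]
    vx,vy,x0,y0=cv2.fitLine((w*1000).astype(np.float32),cv2.DIST_HUBER,0,.01,.01).ravel()
    if vy<0: vx,vy=-vx,-vy
    nrm=np.array([vy,-vx]);res=(w*1000-[x0,y0])@nrm
    print(n,"yaw",np.degrees(np.arctan2(-vx,vy)).round(2),"pt",x0.round(1),y0.round(1),"offset from (561,12.5) along slab x(9.5)",(np.array([x0-561,y0-12.5])@nrm).round(2),"res",np.abs(res).max().round(2))
pj=(P[...,2]>.03)&(np.arange(384)[:,None]<90)&(np.abs(P[...,1]-.127)<.06)&(np.abs(P[...,0]-.54)<.06)
q=P[pj];print("jar top z",np.percentile(q[:,2],[5,50,95]).round(4),"slab z",np.nanmedian(P[100:150,180:350,2]))
w=plane(d,np.argwhere(pj&(H[...,1]>70))[:,::-1],np.percentile(q[:,2],90));print("jar ymin..",w[:,:2].min(0),w[:,:2].max(0))
for n in ["top0","scene0"]:
    t=pickle.load(open(n+".pkl","rb"));Q=cloud(t)
    for nm,c in(("jar",(.5425,.127)),("tin",(.580,-.1)),("slab",(.561,.0135))):
        k=np.hypot(Q[...,0]-c[0],Q[...,1]-c[1])<.02;print(n,nm,np.median(Q[k],0).round(4))
E
```

```text
L yaw 9.53 pt 422.5 38.9 offset from (561,12.5) along slab x(9.5) -132.19 res 0.44
R yaw 9.43 pt 683.0 83.0 offset from (561,12.5) along slab x(9.5) 131.94 res 0.59
jar top z [0.0433 0.0608 0.062 ] slab z 0.013967008146635929
jar ymin.. [0.50801348 0.09367252] [0.57513055 0.14114016]
top0 jar [0.5416 0.127  0.0618]
top0 tin [ 0.5799 -0.1011  0.0602]
top0 slab [0.56   0.0128 0.015 ]
scene0 jar [0.5431 0.1275 0.0609]
scene0 tin [ 0.5788 -0.1001  0.0601]
scene0 slab [0.5612 0.0138 0.0146]
```

```bash

python3 -m inch '[[0.41,0.66,0,0.25,50],[0,0,-0.9,0,50],[0,0,-0.9,0,50],[0,0,-0.9,0,50],[0,0,-0.9,0,50]]'
python3 -m inch '[[0,0,-0.7,0,50],[0,0,-0.4,0,50],[0,0,-0.16,0,50],[0,0,0,0,50],[0,0,0,0,50]]'
python3 -m inch '[[0,0,-0.04,0,50],[0,0,0,0,75],[0,0,0,0,75],[0,0,0,0,75],[0,0,0,0,75]]'
python3 -m inch '[[0,0,0.5,0,75],[0,0,1,0,75],[0,0,1,0,75],[0,0,1,0,75],[0,0,1,0,75]]'
python3 -m inch '[[0,0.8,1,-0.5,75],[0,1,0.5,-0.5,75],[0,1,0,-0.5,75],[0,1,0,-0.5,75],[0,1,0,-0.5,75]]'
```

```text
clock: 5.75
tool_pos: [0.5612, 0.0127, 0.07]
eef_rot: [0.646, 0.763, -0.0, 0.0]
contact_force: [-0.1, 0.1, -0.3]
opening: 0.677
clock: 6.25
tool_pos: [0.5617, 0.0132, 0.0399]
eef_rot: [0.645, 0.764, 0.001, 0.001]
contact_force: [0.2, 0.4, -0.4]
opening: 0.684
clock: 6.75
tool_pos: [0.5612, 0.0133, 0.0383]
eef_rot: [0.645, 0.764, 0.0, 0.0]
contact_force: [-0.5, 0.4, 0.9]
opening: 0.851
clock: 7.25
tool_pos: [0.561, 0.0132, 0.1526]
eef_rot: [0.645, 0.764, 0.0, 0.0]
contact_force: [0.3, 0.1, 0.0]
opening: 0.852
clock: 7.75
tool_pos: [0.561, 0.1343, 0.1894]
eef_rot: [0.74, 0.672, 0.0, 0.0]
contact_force: [0.8, -0.1, 0.4]
opening: 0.852
```

```bash

python3 -m inch '[[0.2,0.9,0,0,80],[0.2,0.9,0,0,80],[0,0.9,0,0,80],[0,0.9,0,0,80],[0,0.9,0,0,80]]'
python3 -m inch '[[0,0.9,0,0,80],[0,0.9,0,0,80],[0,0.9,0,0,80],[0,0,0,0,80],[0,0,0,0,80]]'
python3 - <<'E'
from h import *
from plant import r
s=r.get_state();print(s["q"].round(2),R.from_quat(s["eef_rot"]).apply([0,1,0]).round(3),s["tool_pos"])
d=r.snapshot("wrist");pickle.dump(d,open("w3.pkl","wb"))
t=r.snapshot("top");pickle.dump(t,open("top2.pkl","wb"));e=r.snapshot("scene");pickle.dump(e,open("scene2.pkl","wb"))
cv2.imwrite("pics/w3.png",np.hstack([d["pixels"],e["pixels"]])[:,::1,::-1][:,:,:].copy()) 
cv2.imwrite("pics/w3.png",cv2.resize(np.vstack([d["pixels"],cv2.resize(e["pixels"][100:292,150:406],(512,384))]),(400,600))[:,:,::-1])
for n,e in (("top",t),("scene",e)):
    P=cloud(e);H=hsv(e)
    m=((H[...,0]<20)&(H[...,1]>90)&(np.abs(P[...,2]-.025)<.01)&(np.hypot(P[...,0]-.561,P[...,1]-.0135)<.07)).astype(np.uint8)
    w=plane(e,np.argwhere(m)[:,::-1],.025)[:,:2].astype(np.float32);
    print(n,m.sum(),cv2.minAreaRect(w*1000) if m.sum()>9 else "")
E
```

```text
clock: 8.25
tool_pos: [0.5709, 0.2467, 0.1892]
eef_rot: [0.739, 0.673, 0.0, -0.0]
contact_force: [0.0, 0.5, 0.1]
opening: 0.904
clock: 8.75
tool_pos: [0.5709, 0.3128, 0.1887]
eef_rot: [0.739, 0.673, -0.0, 0.0]
contact_force: [0.1, -0.2, 0.0]
opening: 0.908
[-0.41  0.82 -0.32  1.54  0.31  0.84 -0.93] [ 0.996 -0.093  0.   ] [0.57087797 0.31278826 0.18866273]
top 497 ((560.7025756835938, 12.438068389892578), (69.62305450439453, 97.28145599365234), 9.526376724243164)
scene 499 ((564.154296875, 15.454353332519531), (67.82804107666016, 114.73967742919922), 8.282564163208008)
```

View pics/w3.png

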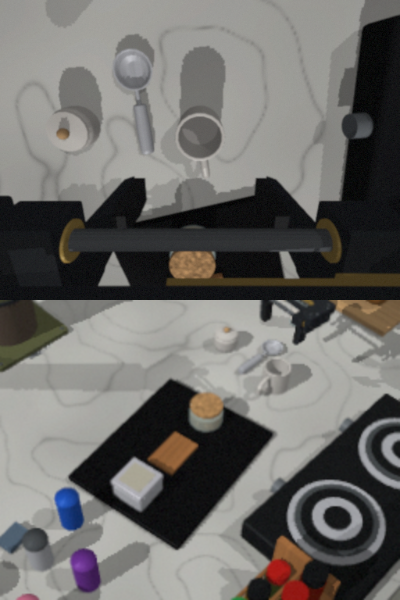

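The coaster lies flat between the tin and the jar, scene crop (173,452). In the wrist view the cup is at (200,137) with its handle pointing straight back toward the gripper. Next I'll measure the cup.

```bash
python3 - <<'E'
from h import *
for n in("w3","top2","scene2"):
    d=pickle.load(open(n+".pkl","rb"));P=cloud(d)
    m=(P[...,2]>.008)&(P[...,2]<.07)&(np.abs(P[...,0]-.572)<.05)&(P[...,1]<.37)&(P[...,1]>.245)
    Q=P[m]; rim=Q[(Q[:,2]>.05)]
    print(n,len(Q),"rim",rim.min(0).round(4),rim.max(0).round(4),cv2.minEnclosingCircle(rim[rim[:,1]>.285][:,:2].astype(np.float32)*1000))
    hd=Q[(Q[:,1]<.28)];print("handle",len(hd),hd.mean(0).round(4) if len(hd) else "")
    p=P[(P[...,2]>.008)&(np.hypot(P[...,0]-.408,P[...,1]-.335)<.045)];b=p[p[:,2]<.06]
    if len(b): print("pot",len(b),b.min(0).round(4),b.max(0).round(4),cv2.minEnclosingCircle(b[:,:2].astype(np.float32)*1000))
E
```

```text
w3 2323 rim [0.5421 0.2663 0.05  ] [0.6009 0.3499 0.061 ] ((572.4135131835938, 317.3646545410156), 32.597129821777344)
handle 159 [0.5746 0.2699 0.0474]
pot 3130 [0.3781 0.3094 0.0081] [0.4335 0.3661 0.0569] ((405.3768310546875, 337.9554443359375), 28.60774040222168)
top2 40 rim [0.5679 0.2645 0.0501] [0.5721 0.2817 0.0547] ((0.0, 0.0), 0.0)
handle 35 [0.5691 0.2662 0.0383]
scene2 369 rim [0.5426 0.2715 0.0501] [0.603  0.3456 0.0621] ((572.4878540039062, 317.4138488769531), 31.984445571899414)
handle 41 [0.5773 0.2642 0.0347]
pot 220 [0.379  0.3055 0.008 ] [0.4377 0.3617 0.0564] ((408.8873596191406, 336.53765869140625), 31.328475952148438)
```

```bash

python3 -m inch '[[0.04,0.18,-0.5,0.9,80],[0,0,-1,0,80],[0,0,-1,0,80],[0,0,-1,0,80],[0,0,-1,0,80]]' 20
python3 -m inch '[[0,0,-0.9,0,80],[0,0,-0.6,0,80],[0,0,0,0,80],[0,0,0,0,80],[0,0,0,0,40]]' 20
python3 -m inch '[[0,0,0,0,40],[0,0,0,0,40],[0,0,0,0,40],[0,0,0,0,40],[0,0,0,0,40]]' 20
```

```text
clock: 9.4
tool_pos: [0.5727, 0.3161, 0.075]
eef_rot: [0.708, 0.707, -0.0, 0.0]
contact_force: [0.4, -0.2, -0.0]
opening: 0.905
clock: 9.9
tool_pos: [0.5731, 0.3181, 0.0396]
eef_rot: [0.707, 0.707, 0.001, 0.0]
contact_force: [1.4, 0.2, 0.2]
opening: 0.84
clock: 10.4
tool_pos: [0.5723, 0.3181, 0.0392]
eef_rot: [0.707, 0.707, 0.0, 0.0]
contact_force: [-1.6, -0.4, 5.7]
opening: 0.665
```

```bash

python3 -m inch '[[0,0,0.3,0,40],[0,0,0.7,0,40],[0,0,1,0,40],[0,0,1,0,40],[0,0,1,0,40]]'
python3 -m inch '[[0,-0.4,0.8,0,40],[0,-0.7,0,0.2,40],[0,-0.8,0,0.2,40],[0,-0.8,0,0.2,40],[0,-0.8,0,0.2,40]]'
python3 -m inch '[[-0.09,-0.8,0,0.2,40],[-0.09,-0.8,0,0.2,40],[-0.09,-0.8,0,0.2,40],[-0.09,-0.8,0,0.2,40],[-0.09,-0.8,0,0.2,40]]'
python3 -m inch '[[0,-0.8,0,0,40],[0,-0.8,0,0,40],[0,-0.8,0,0,40],[0,-0.8,0,0,40],[0,-0.8,0,0,40]]'
python3 -m inch '[[0,-0.5,0,0,40],[0,-0.2,0,0,40],[0,0,0,0,40],[0,0,0,0,40]]'
python3 - <<'E'
from h import *
from plant import r
d=r.snapshot("wrist");pickle.dump(d,open("w4.pkl","wb"));cv2.imwrite("pics/w4.png",d["pixels"][:,:,::-1])
s=r.get_state();print(s["tool_pos"],R.from_quat(s["eef_rot"]).apply([0,1,0]).round(3))
E
```

```text
clock: 10.9
tool_pos: [0.5722, 0.3178, 0.1403]
eef_rot: [0.707, 0.707, 0.0, 0.0]
contact_force: [-0.2, 0.6, -1.2]
opening: 0.665
clock: 11.4
tool_pos: [0.5723, 0.2294, 0.1595]
eef_rot: [0.676, 0.737, 0.0, 0.0]
contact_force: [0.2, -0.1, -1.6]
opening: 0.663
clock: 11.9
tool_pos: [0.5611, 0.1294, 0.1594]
eef_rot: [0.637, 0.771, 0.0, 0.001]
contact_force: [0.6, 0.2, -1.2]
opening: 0.665
clock: 12.4
tool_pos: [0.5612, 0.0293, 0.1594]
eef_rot: [0.637, 0.771, 0.0, 0.001]
contact_force: [1.1, 0.2, -1.6]
opening: 0.665
clock: 12.8
tool_pos: [0.5611, 0.0141, 0.1585]
eef_rot: [0.637, 0.771, 0.001, -0.0]
contact_force: [-0.6, -0.7, -1.6]
opening: 0.665
[0.56098731 0.01434625 0.15844799] [0.982 0.189 0.001]
```

View pics/w4.png

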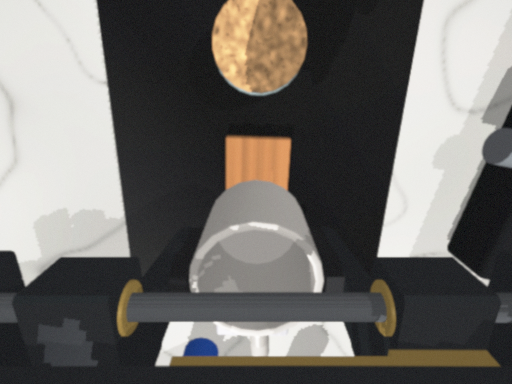

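```bash
python3 - <<'E'
from h import *
d=pickle.load(open("w4.pkl","rb"));H=hsv(d)
m=(H[...,0]<22)&(H[...,1]>90);m[:120]=0;m[186:]=0
w=plane(d,np.argwhere(m)[:,::-1],.025)[:,:2];a=np.radians(9.5);B=np.array([[np.cos(a),np.sin(a)],[-np.sin(a),np.cos(a)]])
q=(w-[.561,.0135])@B.T*1000;print("slab-frame coaster x",np.percentile(q[:,0],[1,99]),"ymax",np.percentile(q[:,1],99))
E
```

```text
slab-frame coaster x [-28.9101158   31.29381387] ymax 45.16984543929522
```

```bash

python3 -m inch '[[0.03,0,-0.6,0,40],[0,0,-0.9,0,40],[0,0,-0.9,0,40],[0,0,-0.7,0,40],[0,0,-0.4,0,40]]'
python3 -m inch '[[0,0,-0.2,0,40],[0,0,-0.06,0,40],[0,0,0,0,40],[0,0,0,0,40],[0,0,-0.04,0,40]]'
python3 -m inch '[[0,0,0,0,66],[0,0,0,0,72],[0,0,0,0,78],[0,0,0,0,78],[0,0,0,0,78]]'
python3 -m inch '[[0,0,0.4,0,78],[0,0,0.8,0,78],[0,0,1,0,78],[0,0,1,0,78],[0,0,1,0,78]]'
python3 -m inch '[[0,0,1,0,70],[0,-0.5,0.8,-0.8,60],[0,-1,0,-1,60],[0,-1,0,-1,60],[0,-1,0,-1,60]]'
```

```text
clock: 13.35
tool_pos: [0.5611, 0.0141, 0.0694]
eef_rot: [0.637, 0.771, -0.0, -0.001]
contact_force: [-0.7, 0.6, -1.5]
opening: 0.666
clock: 13.85
tool_pos: [0.5622, 0.0128, 0.0641]
eef_rot: [0.637, 0.771, 0.001, 0.001]
contact_force: [-2.5, 0.2, 15.7]
opening: 0.658
clock: 14.35
tool_pos: [0.5616, 0.0128, 0.0632]
eef_rot: [0.637, 0.771, 0.0, -0.0]
contact_force: [0.5, -0.9, 0.2]
opening: 0.884
clock: 14.85
tool_pos: [0.5615, 0.0128, 0.1699]
eef_rot: [0.637, 0.771, 0.0, 0.0]
contact_force: [0.7, -0.1, 0.6]
opening: 0.887
clock: 15.35
tool_pos: [0.5615, -0.0755, 0.2143]
eef_rot: [0.778, 0.628, 0.0, 0.0]
contact_force: [-0.5, -0.2, 0.3]
opening: 0.68
```

```bash

python3 -m inch '[[0,-0.8,0,-1,60],[0,-0.8,0,-1,60],[0,-0.8,0,-1,60],[0,-0.8,0,-1,60],[0,-0.8,0,-1,60]]'
python3 -m inch '[[0.05,-0.8,0,-1,60],[0.05,-0.8,0,-1,60],[0.05,-0.8,0,-1,60],[0.05,-0.8,0,-1,60],[0.05,-0.8,0,-1,60]]'
python3 -m inch '[[0,-0.8,0,-1,60],[0,-0.8,0,-1,60],[0,-0.4,0,-1,60],[0,0,0,-1,60],[0,0,0,-1,60]]'
python3 -m inch '[[0,0,0,-1,60],[0,0,0,-1,60],[0,0,0,0,60],[0,0,0,0,60]]'
python3 - <<'E'
from h import *
from plant import r
s=r.get_state();print(s["tool_pos"],R.from_quat(s["eef_rot"]).apply([0,1,0]).round(3),s["q"].round(2))
for n in ("wrist","top","scene"):
    d=r.snapshot(n);pickle.dump(d,open(n+"5.pkl","wb"));P=cloud(d)
    for nm,c in(("shaker",(.5675,-.324)),("blue",(.535,-.231)),("purple",(.656,-.29))):
        m=(P[...,2]>.02)&(P[...,2]<.1)&(np.hypot(P[...,0]-c[0],P[...,1]-c[1])<.045);Q=P[m]
        if len(Q)>30:
            t=Q[Q[:,2]>.07];print(n,nm,len(Q),"z98",np.percentile(Q[:,2],98).round(3),"top circ",cv2.minEnclosingCircle(t[:,:2].astype(np.float32)*1000),"all",((Q.min(0)+Q.max(0))/2).round(4))
w=pickle.load(open("wrist5.pkl","rb"))["pixels"];e=pickle.load(open("scene5.pkl","rb"))["pixels"]
cv2.imwrite("pics/w5.png",cv2.resize(np.vstack([w,cv2.resize(e[100:292,150:406],(512,384))]),(400,600))[:,:,::-1])
E
```

```text
clock: 15.85
tool_pos: [0.5614, -0.1753, 0.214]
eef_rot: [0.914, 0.405, 0.0, -0.0]
contact_force: [-0.7, 0.6, 0.3]
opening: 0.685
clock: 16.35
tool_pos: [0.5678, -0.2751, 0.2139]
eef_rot: [0.988, 0.155, 0.0, -0.0]
contact_force: [0.4, -0.0, -0.4]
opening: 0.681
clock: 16.85
tool_pos: [0.5677, -0.3249, 0.2138]
eef_rot: [0.994, -0.107, 0.0, -0.0]
contact_force: [-0.7, 0.8, -0.5]
opening: 0.684
clock: 17.25
tool_pos: [0.5679, -0.3244, 0.2136]
eef_rot: [0.978, -0.206, 0.0, -0.0]
contact_force: [0.4, 1.5, 0.7]
opening: 0.681
[ 0.56790644 -0.32435739  0.21359301] [-0.404 -0.915 -0.   ] [ 0.39  0.78  0.11  1.52 -0.1   0.84 -1.45]
wrist shaker 2016 z98 0.089 top circ ((565.9619750976562, -324.0623779296875), 22.565553665161133) all [ 0.566  -0.3238  0.0555]
wrist blue 1033 z98 0.084 top circ ((536.8291015625, -230.30712890625), 22.79966163635254) all [ 0.5395 -0.2306  0.0531]
wrist purple 2467 z98 0.09 top circ ((656.0076904296875, -288.25811767578125), 22.94083595275879) all [ 0.656  -0.2886  0.0555]
top shaker 194 z98 0.091 top circ ((566.337646484375, -322.97393798828125), 22.473800659179688) all [ 0.5652 -0.3225  0.0567]
top blue 198 z98 0.091 top circ ((536.2933349609375, -228.36309814453125), 22.31263542175293) all [ 0.5357 -0.2283  0.0565]
top purple 106 z98 0.089 top circ ((654.872314453125, -282.7652587890625), 20.672775268554688) all [ 0.6537 -0.2777  0.0563]
scene shaker 345 z98 0.091 top circ ((568.3077392578125, -324.6871643066406), 22.907602310180664) all [ 0.5684 -0.326   0.0561]
scene blue 335 z98 0.091 top circ ((537.794189453125, -231.6816864013672), 22.834060668945312) all [ 0.5387 -0.2318  0.057 ]
scene purple 374 z98 0.09 top circ ((655.998291015625, -290.8216857910156), 23.413551330566406) all [ 0.6577 -0.2914  0.0566]
```

View pics/w5.png

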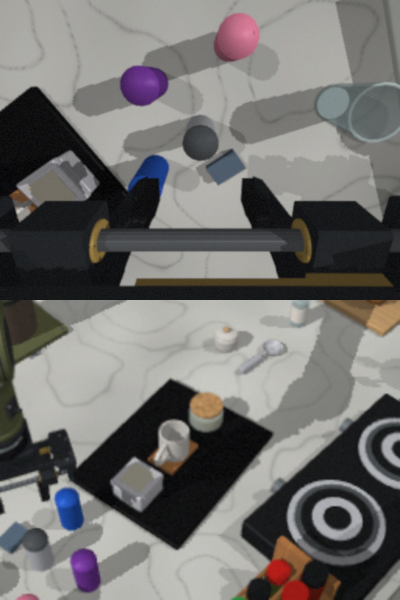

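The cup stands on the coaster, scene crop (173,435). In the wrist view the grey dark-domed shaker at (200,140) sits between the jaw lines, clear of blue (150,175) and purple (143,85). Descending on it.

```bash

python3 -m inch '[[-0.07,0.02,-0.6,0,60],[0,0,-1,0,60],[0,0,-1,0,60],[0,0,-1,0,60],[0,0,-1,0,60]]' 20
python3 -m inch '[[0,0,-1,0,60],[0,0,-0.64,0,60],[0,0,0,0,60],[0,0,0,0,30],[0,0,0,0,30]]' 20
python3 -m inch '[[0,0,0,0,30],[0,0,0,0,30],[0,0,0,0,30],[0,0,0,0,30],[0,0,0,0,30]]' 25
python3 -m inch '[[0,0,0.3,0,30],[0,0,0.7,0,30],[0,0,1,0,30],[0,0,1,0,30],[0,0,1,0,30]]'
python3 -m inch '[[0,0,1,0,30],[0,0,1,0,30],[0,0,0,0,30]]'
```

```text
clock: 17.9
tool_pos: [0.5662, -0.3242, 0.0974]
eef_rot: [0.978, -0.207, 0.0, -0.0]
contact_force: [-0.4, 0.4, -0.8]
opening: 0.677
clock: 18.4
tool_pos: [0.5671, -0.3248, 0.0587]
eef_rot: [0.978, -0.208, 0.001, 0.0]
contact_force: [0.6, -0.2, 0.2]
opening: 0.522
clock: 18.9
tool_pos: [0.5671, -0.3246, 0.0586]
eef_rot: [0.978, -0.208, 0.001, 0.0]
contact_force: [1.2, 0.9, 5.5]
opening: 0.491
clock: 19.4
tool_pos: [0.5659, -0.3241, 0.1592]
eef_rot: [0.978, -0.208, -0.0, 0.0]
contact_force: [0.2, 0.2, -1.0]
opening: 0.495
clock: 19.7
tool_pos: [0.568, -0.3256, 0.2119]
eef_rot: [0.978, -0.208, 0.004, 0.001]
contact_force: [1.0, -0.4, -1.0]
opening: 0.493
```

```bash

python3 -m inch '[[0,0.3,0,0,30],[0,0.6,0,0,30],[0,0.8,0,0.3,30],[0,0.8,0,0.3,30],[0,0.8,0,0.3,30]]'
python3 -m inch '[[0.2,0.8,0,0.4,30],[0.2,0.8,0,0.4,30],[0.2,0.8,0,0.4,30],[0.2,0.8,0,0.4,30],[0.2,0.8,0,0.4,30]]'
python3 -m inch '[[0.15,0.8,0,0.4,30],[0.15,0.8,0,0.4,30],[0.15,0.8,0,0.4,30],[0.15,0.8,0,0.4,30],[0.15,0.8,0,0.4,30]]'
python3 -m inch '[[0.15,0.8,0,0.2,30],[0.15,0.8,0,0.2,30],[0.15,0.8,0,0.2,30],[0.15,0.8,0,0.1,30],[0.15,0.8,0,0,30]]'
python3 -m inch '[[0,0.8,0,0,30],[0,0.8,0,0,30],[0,0.55,0,0,30],[0,0.2,0,0,30],[0,0,0,0,30]]'
python3 -m inch '[[0,0,0,0,30],[0,0,0,0,30]]'
python3 - <<'E'
from h import *
from plant import r
s=r.get_state();j=R.from_quat(s["eef_rot"]).apply([0,1,0]);print(s["tool_pos"],np.degrees(np.arctan2(j[1],j[0])),s["q"].round(2))
d=r.snapshot("wrist");pickle.dump(d,open("w6.pkl","wb"));cv2.imwrite("pics/w6.png",d["pixels"][:,:,::-1])
E
```

```text
clock: 20.2
tool_pos: [0.566, -0.2385, 0.2066]
eef_rot: [0.987, -0.159, -0.001, -0.001]
contact_force: [-0.9, 0.2, -2.4]
opening: 0.495
clock: 20.7
tool_pos: [0.5917, -0.1399, 0.2073]
eef_rot: [0.998, -0.056, 0.0, 0.0]
contact_force: [-0.1, -0.3, -1.8]
opening: 0.491
clock: 21.2
tool_pos: [0.6101, -0.0401, 0.2072]
eef_rot: [0.999, 0.049, -0.0, 0.0]
contact_force: [0.0, 0.4, -1.9]
opening: 0.49
clock: 21.7
tool_pos: [0.6288, 0.06, 0.2072]
eef_rot: [0.996, 0.085, -0.0, 0.0]
contact_force: [-0.3, -0.1, -2.1]
opening: 0.496
clock: 22.2
tool_pos: [0.6285, 0.1178, 0.2072]
eef_rot: [0.996, 0.085, -0.0, 0.0]
contact_force: [-0.4, -0.1, -2.8]
opening: 0.496
clock: 22.4
tool_pos: [0.6288, 0.1153, 0.2073]
eef_rot: [0.997, 0.083, -0.0, 0.001]
contact_force: [0.4, 0.2, -1.2]
opening: 0.493
[0.62879693 0.11532158 0.20728551] -80.49458429093494 [-0.26  0.76  0.02  1.58 -0.01  0.8  -1.65]
```

View pics/w6.png

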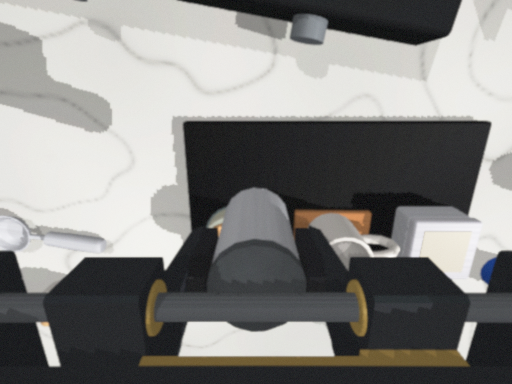

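The shaker is held upright at (258,250), and the cup and coaster are seen at (340,235). About 27 mm more to the left is needed, then lower.

```bash

python3 -m inch '[[0,0.5,0,0,30],[0,0.57,0,0,30],[0,0,-0.5,0,30],[0,0,-1,0,30],[0,0,-1,0,30]]'
python3 -m inch '[[0,0,-1,0,30],[0,0,-0.8,0,30],[0,0,-0.6,0,30],[0,0,-0.3,0,30],[0,0,0,0,30]]'
python3 -m inch '[[0,0,-0.1,0,30],[0,0,-0.02,0,30],[0,0,0,0,30]]'
```

```text
clock: 22.95
tool_pos: [0.6285, 0.1445, 0.1436]
eef_rot: [0.996, 0.084, 0.0, -0.0]
contact_force: [-0.6, -0.3, -2.5]
opening: 0.492
clock: 23.45
tool_pos: [0.628, 0.1438, 0.0761]
eef_rot: [0.996, 0.084, -0.001, 0.0]
contact_force: [-0.3, -0.3, -2.3]
opening: 0.494
clock: 23.75
tool_pos: [0.6291, 0.1439, 0.075]
eef_rot: [0.996, 0.084, 0.001, -0.0]
contact_force: [-0.6, 0.3, -2.4]
opening: 0.49
```

```bash

python3 -m inch '[[0,-0.07,0,0,30],[0,0,-0.04,0,30],[0,0,0,0,30]]'
python3 -m inch '[[0,0,-0.04,0,30],[0,0,0,0,30]]'
```

```text
clock: 24.05
tool_pos: [0.629, 0.1417, 0.0737]
eef_rot: [0.996, 0.084, 0.0, 0.0]
contact_force: [0.2, -0.8, 0.6]
opening: 0.495
clock: 24.25
tool_pos: [0.629, 0.1417, 0.0736]
eef_rot: [0.996, 0.084, 0.0, 0.0]
contact_force: [-3.0, -1.2, 7.6]
opening: 0.49
```

```bash

python3 -m inch '[[0,0,0.04,0,50],[0,0,0,0,56],[0,0,0,0,62],[0,0,0,0,62],[0,0,0,0,62]]'
python3 -m inch '[[0,0,0.4,0,62],[0,0,0.8,0,62],[0,0,1,0,62],[0,0,1,0,62],[0,0,1,0,62]]'
python3 -m inch '[[0,0,0.8,0,76],[-0.5,0.4,0,0,76],[-0.8,0.7,0,0,76],[-0.8,0.7,0,0,76],[-0.8,0.7,0,0,76]]'
python3 -m inch '[[-0.8,0.7,0,0,76],[-0.8,0.7,0,0,76],[-0.8,0.7,0,0,76],[-0.8,0.7,0,0,76],[-0.8,0.7,0,0,76]]'
python3 -m inch '[[-0.8,0.7,0,0,76],[-0.8,0.7,0,0,76],[-0.4,0.4,0,0,76],[0,0,0,0,76],[0,0,0,0,76]]'
python3 - <<'E'
from h import *
from plant import r
s=r.get_state();j=R.from_quat(s["eef_rot"]).apply([0,1,0]);print(s["tool_pos"],np.degrees(np.arctan2(j[1],j[0])),s["q"].round(2))
o=[]
for n in ("wrist","top","scene"):
    d=r.snapshot(n);pickle.dump(d,open(n+"7.pkl","wb"));P=cloud(d)
    for nm,c,h in(("pot",(.4065,.337),.008),("shaker",(.629,.1417),.03)):
        m=(P[...,2]>h)&(P[...,2]<.12)&(np.hypot(P[...,0]-c[0],P[...,1]-c[1])<.04);Q=P[m]
        if len(Q)>30:
            print(n,nm,len(Q),"z98",np.percentile(Q[:,2],98).round(3),cv2.minEnclosingCircle(Q[:,:2].astype(np.float32)*1000),"all",((Q.min(0)+Q.max(0))/2).round(4))
    o.append(d["pixels"])
cv2.imwrite("pics/w7.png",cv2.resize(np.vstack([o[0],cv2.resize(o[2][100:292,150:406],(512,384))]),(400,600))[:,:,::-1])
E
```

```text
clock: 24.75
tool_pos: [0.6286, 0.1421, 0.0731]
eef_rot: [0.996, 0.084, -0.0, 0.0]
contact_force: [0.1, 0.0, 0.1]
opening: 0.703
clock: 25.25
tool_pos: [0.6287, 0.142, 0.1799]
eef_rot: [0.996, 0.084, 0.0, 0.0]
contact_force: [-0.0, -0.1, 0.2]
opening: 0.703
clock: 25.75
tool_pos: [0.5555, 0.2051, 0.1991]
eef_rot: [0.996, 0.084, 0.0, -0.0]
contact_force: [0.0, -0.5, -0.3]
opening: 0.865
clock: 26.25
tool_pos: [0.4554, 0.2928, 0.199]
eef_rot: [0.996, 0.084, 0.0, -0.0]
contact_force: [1.3, 0.1, 0.3]
opening: 0.865
clock: 26.75
tool_pos: [0.4072, 0.3364, 0.1986]
eef_rot: [0.997, 0.083, 0.001, 0.0]
contact_force: [-0.1, -0.5, 0.2]
opening: 0.861
[0.40717092 0.33642122 0.19858459] -80.42643840853998 [-0.82  0.65  0.07  1.93 -0.08  0.57 -2.1 ]
wrist pot 2348 z98 0.055 ((404.3341064453125, 337.5040283203125), 28.89617156982422) all [0.4057 0.3373 0.0328]
top pot 108 z98 0.048 ((396.5417785644531, 334.6444091796875), 27.32748031616211) all [0.3901 0.3346 0.0294]
top shaker 188 z98 0.106 ((624.7832641601562, 142.01878356933594), 22.444168090820312) all [0.6244 0.1404 0.0689]
scene pot 216 z98 0.051 ((409.1327209472656, 334.52435302734375), 30.3448543548584) all [0.4085 0.3342 0.0321]
scene shaker 310 z98 0.105 ((629.6657104492188, 140.70945739746094), 23.23542022705078) all [0.6301 0.1399 0.0688]
```

View pics/w7.png

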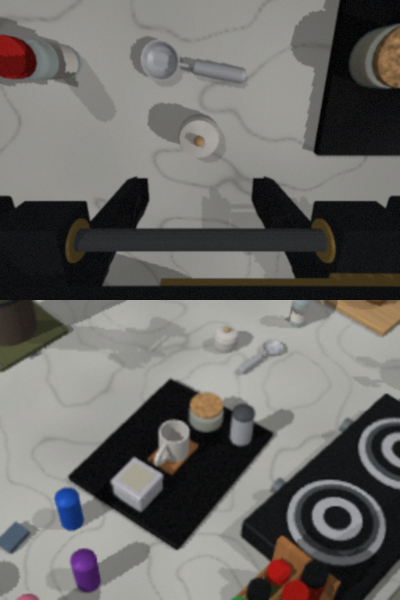

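The shaker stands behind the jar, scene crop (242,425). In the wrist view the pot at (200,137) is centred between the jaws, with the spoon at (190,62) clear. Descending on the pot.

```bash

python3 -m inch '[[-0.05,0,-0.6,0,76],[0,0,-1,0,76],[0,0,-1,0,76],[0,0,-1,0,76],[0,0,-1,0,76]]' 20
python3 -m inch '[[0,0,-1,0,76],[0,0,-0.9,0,76],[0,0,-0.46,0,76],[0,0,0,0,76],[0,0,0,0,76]]' 20
python3 -m inch '[[0,0,0,0,40],[0,0,0,0,40],[0,0,0,0,40],[0,0,0,0,40],[0,0,0,0,40]]' 25
python3 -m inch '[[0,0,0,0,40],[0,0,0.3,0,40],[0,0,0.7,0,40],[0,0,1,0,40],[0,0,1,0,40]]'
python3 -m inch '[[0,0,1,0,40],[0,0,1,0,40],[0,0,0,0,40]]'
```

```text
clock: 27.4
tool_pos: [0.4061, 0.3362, 0.0823]
eef_rot: [0.997, 0.083, 0.0, 0.0]
contact_force: [-0.9, 0.1, 0.2]
opening: 0.867
clock: 27.9
tool_pos: [0.4056, 0.3369, 0.0247]
eef_rot: [0.997, 0.083, 0.0, -0.0]
contact_force: [-0.5, 0.5, -0.3]
opening: 0.862
clock: 28.4
tool_pos: [0.4053, 0.3375, 0.0251]
eef_rot: [0.996, 0.084, 0.001, -0.0]
contact_force: [0.6, 0.6, 5.6]
opening: 0.649
clock: 28.9
tool_pos: [0.4043, 0.3366, 0.0999]
eef_rot: [0.996, 0.084, -0.001, 0.001]
contact_force: [-0.7, 0.5, -2.9]
opening: 0.647
clock: 29.2
tool_pos: [0.4061, 0.3379, 0.1521]
eef_rot: [0.996, 0.084, 0.002, -0.002]
contact_force: [1.0, -1.0, -1.6]
opening: 0.644
```

```bash

python3 -m inch '[[0.1,-0.3,0.3,0,40],[0.1,-0.6,0.3,0,40],[0.15,-0.8,0,0,40],[0.15,-0.8,0,0,40],[0.15,-0.8,0,0,40]]'
python3 -m inch '[[0.15,-0.8,0,0,40],[0.15,-0.8,0,0,40],[0.15,-0.8,0,0,40],[0.15,-0.8,0,0,40],[0.15,-0.8,0,0,40]]'
python3 -m inch '[[0.15,-0.8,0,0,40],[0.15,-0.8,0,0,40],[0.15,-0.8,0,0,40],[0.15,-0.8,0,0,40],[0.15,-0.8,0,0,40]]'
python3 -m inch '[[0.15,-0.8,0,0,40],[0.15,-0.8,0,0,40],[0.15,-0.8,0,0,40],[0.15,-0.8,0,0,40],[0.15,-0.8,0,0,40]]'
python3 -m inch '[[0.15,-0.8,0,0,40],[0.15,-0.8,0,0,40],[0,-0.7,0,0,40],[0,-0.4,0,0,40],[0,0,0,0,40]]'
python3 -m inch '[[0,0,0,0,40],[0,0,0,0,40]]'
```

```text
clock: 29.7
tool_pos: [0.4209, 0.2517, 0.1637]
eef_rot: [0.997, 0.083, -0.001, 0.001]
contact_force: [-0.2, 0.5, -2.9]
opening: 0.643
clock: 30.2
tool_pos: [0.4392, 0.1517, 0.1638]
eef_rot: [0.997, 0.083, -0.001, 0.001]
contact_force: [0.6, -0.5, -2.9]
opening: 0.649
clock: 30.7
tool_pos: [0.4576, 0.0519, 0.1638]
eef_rot: [0.997, 0.083, -0.001, 0.001]
contact_force: [0.3, 0.3, -1.8]
opening: 0.649
clock: 31.2
tool_pos: [0.476, -0.0479, 0.1637]
eef_rot: [0.997, 0.083, -0.001, 0.0]
contact_force: [0.3, -0.1, -2.6]
opening: 0.645
clock: 31.7
tool_pos: [0.4836, -0.1154, 0.1638]
eef_rot: [0.997, 0.082, -0.001, 0.0]
contact_force: [-0.6, -0.1, -1.9]
opening: 0.646
clock: 31.9
tool_pos: [0.4847, -0.1118, 0.1641]
eef_rot: [0.996, 0.085, -0.0, -0.0]
contact_force: [0.3, -0.1, -1.9]
opening: 0.645
```

```bash

python3 -m inch '[[0.05,-0.15,-0.4,0,40],[0,0,-1,0,40],[0,0,-1,0,40],[0,0,-1,0,40],[0,0,-0.8,0,40]]'
python3 -m inch '[[0,0,-0.4,0,40],[0,0,-0.24,0,40],[0,0,0,0,40],[0,0,0,0,40]]'
python3 - <<'E'
from h import *
from plant import r
s=r.get_state();j=R.from_quat(s["eef_rot"]).apply([0,1,0]);print(s["tool_pos"],np.degrees(np.arctan2(j[1],j[0])))
d=r.snapshot("wrist");pickle.dump(d,open("w8.pkl","wb"));cv2.imwrite("pics/w8.png",d["pixels"][:,:,::-1])
E
```

```text
clock: 32.4
tool_pos: [0.4859, -0.1161, 0.0574]
eef_rot: [0.996, 0.084, -0.0, -0.0]
contact_force: [0.4, 0.2, -2.5]
opening: 0.648
clock: 32.8
tool_pos: [0.4866, -0.1167, 0.0438]
eef_rot: [0.996, 0.084, 0.001, 0.0]
contact_force: [0.3, 0.6, -2.7]
opening: 0.645
[ 0.48659574 -0.11671521  0.04376712] -80.372008252179
```

View pics/w8.png

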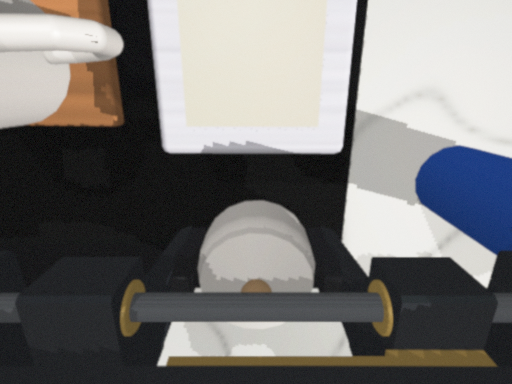

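The pot at (257,265) is held upright and in line with the tin at (253,75). Lowering the last 3–4 mm to contact.

```bash

python3 -m inch '[[0,0,-0.1,0,40],[0,0,0,0,40],[0,0,-0.04,0,40],[0,0,0,0,40]]'
python3 -m inch '[[0,0,-0.03,0,40],[0,0,0,0,40]]'
```

```text
clock: 33.25
tool_pos: [0.4863, -0.1168, 0.0401]
eef_rot: [0.996, 0.084, 0.0, 0.0]
contact_force: [-0.4, -0.1, 1.8]
opening: 0.645
clock: 33.45
tool_pos: [0.4863, -0.1168, 0.04]
eef_rot: [0.996, 0.084, 0.0, 0.0]
contact_force: [-1.6, 0.6, 11.0]
opening: 0.647
```

```bash

python3 -m inch '[[0,0,0.03,0,64],[0,0,0,0,70],[0,0,0,0,74],[0,0,0,0,74],[0,0,0,0,74]]'
python3 -m inch '[[0,0,0.4,0,74],[0,0,0.8,0,74],[0,0,1,0,74],[0,0,1,0,74],[0,0,1,0,74]]'
python3 -m inch '[[0,0,1,0,74],[-0.3,-0.5,1,0,74],[-0.3,-1,0.5,0,74],[-0.3,-1,0,0,74],[-0.3,-1,0,0,74]]'
python3 -m inch '[[-0.3,-1,0,0,74],[-0.3,-1,0,0,74],[-0.3,-1,0,0,74],[-0.3,-1,0,0,74],[-0.3,-1,0,0,74]]'
python3 -m inch '[[0,0,0,0,74],[0,0,0,0,74]]'
cat > chk.py <<'E'
from h import *
from plant import r
a=np.radians(9.5);B=np.array([[np.cos(a),np.sin(a)],[-np.sin(a),np.cos(a)]]);C=np.array([.561,.0135])
o=[]
for n in ("top","scene"):
    d=r.snapshot(n);pickle.dump(d,open(n+"9.pkl","wb"));P=cloud(d);H=hsv(d);o.append(d["pixels"])
    for nm,c,h in(("pot",(-95,-115),.045),("shaker",(88,115),.07),("jar",(0,115),.05),("tin",(0,-115),.05),("cup",(0,0),.07)):
        q=(P[...,:2]-C)@B.T*1000;e=q-np.array(c)
        m=(P[...,2]>h)&(P[...,2]<.13)&(np.hypot(e[...,0],e[...,1])<(33 if nm=="cup" else 52));
        if m.sum()>10: w=q[m];print(n,nm,m.sum(),"slab mm",((w.min(0)+w.max(0))/2).round(1),"size",np.ptp(w,0).round(0),"z",np.percentile(P[m][:,2],98).round(3))
    m=(H[...,0]<20)&(H[...,1]>110)&(np.abs(P[...,2]-.025)<.012);m&=np.hypot(*(q).transpose(2,0,1))<65
    w=(plane(d,np.argwhere(m)[:,::-1],.025)[:,:2]-C)@B.T*1000;print(n,"coaster",w.min(0).round(1),w.max(0).round(1))
cv2.imwrite("pics/fin.png",cv2.resize(np.vstack([cv2.resize(o[0][130:250,170:330],(512,384)),cv2.resize(o[1][130:280,180:380],(512,384))]),(400,600))[:,:,::-1])
E
python3 chk.py
```

```text
clock: 33.95
tool_pos: [0.4861, -0.1167, 0.0396]
eef_rot: [0.996, 0.084, -0.0, -0.0]
contact_force: [0.2, -0.0, -0.1]
opening: 0.84
clock: 34.45
tool_pos: [0.4859, -0.1167, 0.1463]
eef_rot: [0.996, 0.084, -0.0, 0.0]
contact_force: [0.6, -0.9, 0.4]
opening: 0.838
clock: 34.95
tool_pos: [0.4559, -0.2052, 0.2086]
eef_rot: [0.996, 0.084, 0.001, 0.001]
contact_force: [0.2, -0.4, -0.2]
opening: 0.838
clock: 35.45
tool_pos: [0.4179, -0.3301, 0.2079]
eef_rot: [0.996, 0.084, -0.0, 0.0]
contact_force: [-0.1, -0.5, -0.0]
opening: 0.841
clock: 35.65
tool_pos: [0.4183, -0.3291, 0.2076]
eef_rot: [0.997, 0.083, 0.0, -0.0]
contact_force: [0.1, 0.3, -0.3]
opening: 0.841
top pot 232 slab mm [ -95.5 -114.1] size [57. 54.] z 0.072
top shaker 148 slab mm [ 83.5 114.8] size [42. 39.] z 0.106
top jar 324 slab mm [  0.5 117.1] size [68. 65.] z 0.066
top tin 457 slab mm [   0.5 -113. ] size [73. 72.] z 0.064
top cup 97 slab mm [ 1.9 -0.6] size [59. 64.] z 0.087
top coaster [-34.5 -46.4] [30.6 47.1]
scene pot 245 slab mm [ -95.6 -118.3] size [55. 55.] z 0.07
scene shaker 191 slab mm [ 88.5 111.2] size [43. 40.] z 0.106
scene jar 289 slab mm [  0.4 114.5] size [70. 68.] z 0.065
scene tin 534 slab mm [   0.8 -107.9] size [72. 89.] z 0.064
scene cup 160 slab mm [ 2.4 -0.5] size [59. 64.] z 0.087
scene coaster [-53.7 -56. ] [37.3 41.6]
```

View pics/fin.png

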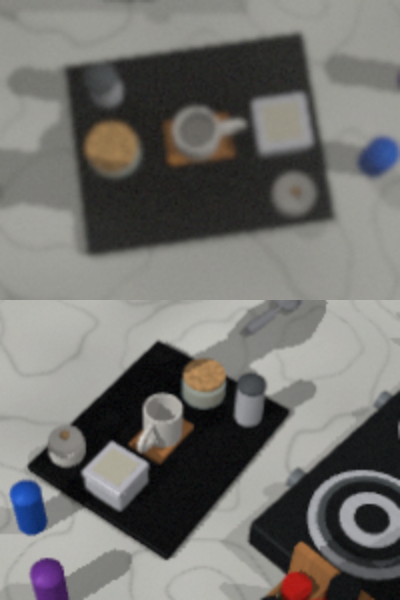

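The final views show the cup upright on the coaster between the jar and tin, the shaker straight behind the jar, and the pot straight in front of the tin. The arm is clear, so I'm handing in.

```bash
python3 -c "
from plant import r
print(r.finish_job(), r.get_state()['clock'])"
```

```text
the job is handed in; nothing more can be done
the job is handed in; nothing more can be done
```

The coffee layout is done and handed in at about 36 s of the 112 s allowed. I placed things in the order asked: coaster, cup, shaker, sugar pot. I did not touch the spice jar, the tumbler or the look-alikes.

My last checks, in millimetres in the slab's frame (x away from the robot, y to its left):

| Item | Intended place | Measured |
|---|---|---|
| Coaster | (0, 0) | within about 1–2, from the wrist and top views |
| Cup | (0, 0) | (2, −0.5) in both views, upright |
| Shaker | (88, 115) | (83.5, 115) top, (88.5, 111) scene; the arm released it at (88, 115) |
| Sugar pot | (−95, −115) | (−95.5, −114) top, (−95.6, −118) scene |

- **Camera disagreement:** The top and scene cameras differ from each other by 3–5 mm. Part of this is camera offset, and in the top view the shaker's lean in perspective also shifts the reading.
- **Shaker alignment:** In both views the shaker reads 2–3 mm to the right of the jar's line, so it may be off by that much.
- **Failed check:** The final scene-view measurement of the coaster was unusable because its colour mask also picked up other orange areas. I relied on the wrist and top views for it.
- **Height mismatch:** The jar and tin tops measured about 62 mm above the counter, where the description implies 75–77 mm. This did not affect the job.

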